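# Weigh the jar kept behind the reagent bottles

### The arm

A 6-joint arm with a two-finger parallel gripper is mounted at the origin on the work surface. World frame = base frame: x ahead of the robot, y to its left, z up, the work surface at z = 0. Lengths are in m, angles in rad, forces in N, time in s.
With the tool pointing down it reaches from about 0.375 to 0.9 m from the base axis. Payload 3.1 kg.
Tool frame: the origin (TCP) lies at the very end of the fingers, on their centre line; the grasp point (between the pads) lies 19 mm behind it; z points along the fingers, y is the direction in which the jaws open and shut (so a half turn about z gives the same grasp; the last joint's range is limited). The gripper opens to 85 mm and grips with 20 to 120 N. Pads are 22 mm wide; open, the fingers measure 114 mm over their backs; the gripper's body (76 mm by 85 mm) begins 54 mm behind the grasp point. The pads swing forward as they close: fully open they stand 13 mm farther back than shut.
Start: joints at [0.966, 0.527, 1.433, -0, 1.181, -0.178], TCP at [0.259, 0.569, 0.231] pointing down, gripper open.
Joint ranges: [-3.08, 3.08], [-0.75, 2.2], [0.22, 2.44], [-1.43, 4.57], [0, 2.65], [-2.85, 2.85]. Speed limits (rad/s): [2.79, 2.79, 3.14, 3.14, 3.14, 3.14].

### API

Orientations are given as a unit quaternion [x, y, z, w].
In Python, from station import manip gives the robot as it stands.
- The arm moves only by the tool send_rows, never from a script. Its argument "motion" is a list of rows, each an object with "gripper": the finger opening in mm, from 0 to 85.4; "travel": the shift along the tool's x, y, z in mm, a list of three; "rotation": the turn, a rotation vector about the tool's x, y, z in degrees, a list of three. In form: [{"gripper": gripper, "travel": [x, y, z], "rotation": [ax, ay, az]}, ...]. A call has 1 to 12 rows; each row shifts and turns the commanded pose from where the row before left it, along the tool's axes as they then stand; what a row does not reach is not made up. A row lasts 1/12 s, in which the tool goes at most 41.7 mm and 7.16 degrees, less where a joint would pass 70% of its speed; a pose out of reach is approached as far as the arm can. A call is refused whole if a number of a shift passes 41.7 or a number of a turn 7.16, either way. A call with a gripper value outside its range is refused whole. The fingers move at their own pace and stop on an object; "newtons" is the grip in N (left out, the last holds). Time passes only in rows, so rows that do not move let the fingers close. It gives the time, the measured TCP pose, the force and the opening at its end, in the units of the state.
- manip.sense(): the state, without advancing time (a new reading comes with each control period).
- manip.snapshot(name): name is "scene" or "top" or "wrist"; returns the picture (480x640x3 uint8, red, green, blue); there is no depth.
- manip.calibration(name): a dict with "fx", "fy", "cx", "cy" (pixels), "cam_to_world" (4x4, takes a point from camera to world coordinates). Camera axes: x right, y down, z forward; pixel columns grow to the right and rows downward; lengths in m; the calibration is good to about 2 mm. A picture is of the moment at which its call begins: read the wrist's pose just before it. calibration takes no time and is no camera call; for the wrist camera it gives the pose at the moment of the call.
- manip.sign_off(): hands the job in, once; it reports no verdict.
The state is a dict: "t": time; "q": joint angles; "qd": joint speeds; "tau": joint torques, N m; "tcp_pos": TCP position; "tool_rot": TCP orientation; "force": force on the tool from outside, world axes, zero at the start; "ft_torque": the same for the moment, N m; "finger_gap": opening from 0.0 (shut) to 1.0 (fully open).
Only numpy, scipy, OpenCV 4.12 (cv2) and the standard library are available. Lean on these libraries where they do the work, as an engineer would, in place of code of your own. Each camera call takes 0.05 s, during which the arm holds its last target. There are 200 camera calls.

### The job

The squat jar at the back of the grey spill tray has to go on the balance, but two bottles and a flask stand in front of it: first stand all three of them on the black rubber mat, then set the jar upright in the middle of the balance pan. Only when the jar is on the pan, put the two bottles and the flask back in the tray, each on the very ring where it stood at the start. Leave the small vial and the little crucible beside the jar as they are, and do not knock anything over.

Things in the scene. Friction and masses are not known exactly. Their poses are not given: they have to be found in the camera images.
- amber_mid (a point): Tall amber glass bottle with black cap: body 54 mm diameter up to 94 mm high, then narrowing; 145 mm high in all; the cap, 30 mm diameter, spans 119 to 145 mm above its base. 0.2 to 0.4 kg, stands upright on one of the tray's three rings. The point is on its axis, half-way up (72.5 mm above its base).
- white_mid (a point): White plastic bottle with broad grey cap: body 56 mm diameter up to 78 mm high; 115 mm high in all; the cap, 40 mm diameter, spans 87 to 115 mm above its base. 0.14 to 0.28 kg, stands upright on one of the tray's three rings. The point is on its axis, half-way up (57.5 mm above its base).
- flask_mid (a point): Conical glass flask with black rubber stopper: foot 62 mm diameter, tapering to a 25 mm neck at 72 mm; 125 mm high in all; the stopper, 29 mm diameter, spans 99 to 125 mm above its base. 0.12 to 0.26 kg, stands upright on one of the tray's three rings. The point is on its axis, half-way up (62.5 mm above its base).
- jar_mid (a point): The wanted squat jar: white ceramic with a steel lid, a plain cylinder 46 mm diameter and 46 mm high (lid 47 mm diameter), 0.08 to 0.17 kg, standing in the tray behind (on the far side of) the bottles and flask, with the vial on one side and the crucible on the other. The point is on its axis, half-way up (23 mm above its base).
- vial_mid (a point): Small amber vial with white cap, 22 mm diameter, 42 mm high, loose in the back of the tray about 80 mm to one side of the jar (left or right). To be left alone. The point is on its axis, half-way up.
- crucible_mid (a point): Small lidded white crucible, 36 mm diameter at the top, 30 mm high, loose in the back of the tray about 80 mm to the other side of the jar. To be left alone. The point is on its axis, half-way up.
- tray: Grey plastic spill tray, fixed, 150 mm (its x, away from the robot) by 244 mm (its y, to the left), walls 4 mm thick and 16 mm high, floor 4 mm thick. Origin at the centre of its underside, on the bench. Three printed white rings (72 mm diameter, flat, no lip) on its floor in a row at x = -36 mm, y = -76, 0 and +76 mm; at the start a bottle or the flask stands on each, in any order, within about 3 mm of the ring's middle. The jar stands near x = 26 mm, y = 0.
- mat: Black rubber mat, fixed, the side area: 270 mm (its x, away from the robot) by 160 mm (its y), 3 mm thick, flat on the bench to the left or right of the tray, empty at the start. Origin at the centre of its underside.
- pan (a point): Balance pan: flat steel disc of 116 mm diameter on a low white laboratory balance (160 mm wide, 52 mm high, fixed and rigid), on the other side of the tray from the mat. The point is the centre of the pan's top face, 66 mm above the bench; nothing else stands on it or rises above it.

How it is judged:
By the outcome, as a careful person would: the job done as asked, in the order asked, and still so for the second after the job is handed in, with the robot touching nothing.
It also fails if it takes over 144 s, if anything falls off the work surface, if the arm or the gripper's body presses on something with over 40 N, if the wrist force passes 120 N, or if a joint passes its speed limit or range.

## Working session

There is one attempt and no reset: what is moved stays moved. The work goes in short steps, Python scripts to look and compute and a tool call to move; the robot and the scene stay as the last step left them, time stands still between calls to the robot, and variables do not carry over. Pictures are saved under pics/ and viewed, about 12 in all and at most 16, crops included, and the job is handed in when it is done.

Besides the shell and the picture viewer there is one more tool, called after ">>>" as name(argument=value, ...) on one line, values as JSON. send_rows: Moves the arm, as the interface text tells. Its arguments: {"type":"object","properties":{"motion":{"type":"array","items":{"type":"object","properties":{"gripper":{"type":"number"},"travel":{"type":"array","items":{"type":"number"}},"rotation":{"type":"array","items":{"type":"number"}}}}},"newtons":{"type":"number"}},"required":["motion"]}

```bash
ls; mkdir -p pics; python3 - <<'E'
from station import manip
import cv2,numpy as np
print(manip.sense())
for n in("scene","top"):
    im=manip.snapshot(n);cv2.imwrite(f"pics/{n}0.png",im[:,:,::-1])
    c=manip.calibration(n);print(n,c["fx"],c["fy"],c["cx"],c["cy"]);print(np.round(c["cam_to_world"],4))
E
```

```text
pics
{'t': 0.0, 'q': array([ 9.65493245e-01,  5.28463613e-01,  1.43388796e+00,  1.97426766e-05,
        1.18139350e+00, -1.78521316e-01]), 'qd': array([-0.00202998, -0.00042624, -0.00068303, -0.00111339,  0.00077494,
        0.00040358]), 'tau': array([-7.71223713e-04, -4.42373085e+01, -1.78020358e+01, -3.23466975e-04,
        8.45011964e-03,  1.55901540e-05]), 'tcp_pos': array([0.25828704, 0.56835865, 0.23033975]), 'tool_rot': array([ 2.11778633e-01,  9.77317068e-01, -9.91120856e-04, -4.19499468e-04]), 'force': array([ 0.43880446,  0.38258705, -0.75604945]), 'ft_torque': array([ 0.00685252, -0.03927347, -0.0067117 ]), 'finger_gap': 0.9982518749449423}
scene 481.81832501677155 481.81832501677155 318.3953586420008 225.9590818237139
[[ 3.1990e-01  5.0310e-01 -8.0290e-01  1.1941e+00]
 [ 9.4750e-01 -1.7000e-01  2.7090e-01 -2.3200e-01]
 [-2.0000e-04 -8.4740e-01 -5.3100e-01  5.1110e-01]
 [ 0.0000e+00  0.0000e+00  0.0000e+00  1.0000e+00]]
top 470.39593814483135 470.39593814483135 321.61486950295097 234.70113923892944
[[-0.0158 -0.9941  0.1075  0.4942]
 [-0.9997  0.0134 -0.0226  0.005 ]
 [ 0.021  -0.1078 -0.9939  0.8619]
 [ 0.      0.      0.      1.    ]]
```

View pics/top0.png

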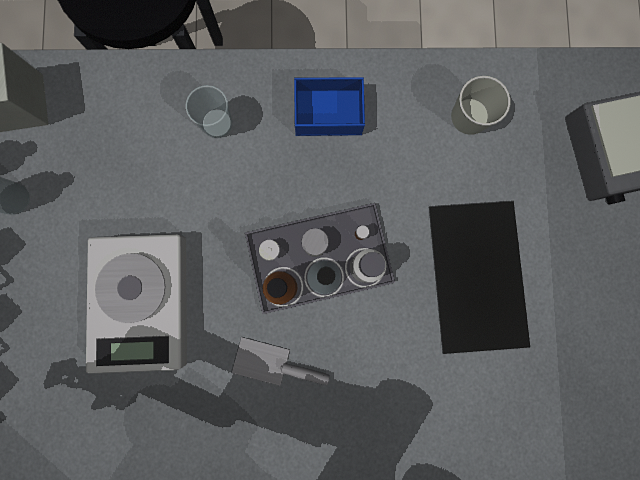

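View pics/scene0.png

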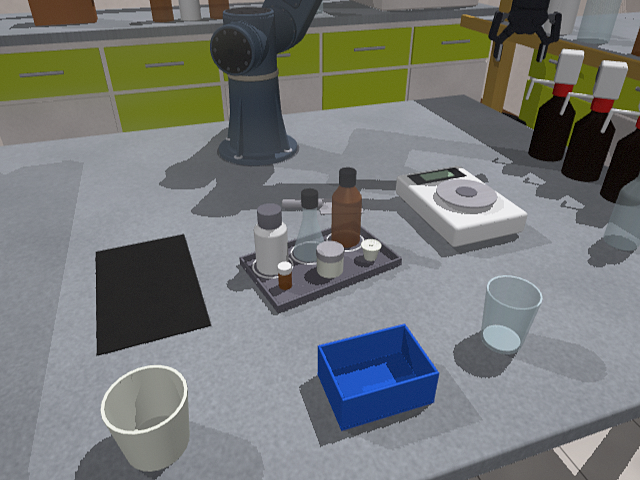

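The top view shows the balance on the left (+y) with the pan at (130,287), and the mat on the right (-y) at (480,277). In the tray, amber is at (281,287), the flask at (324,277), white at (367,267), the jar at (315,241), the crucible at (269,250) and the vial at (363,233). Next I'll enlarge the tray and measure.

```bash
cat > h.py <<'E'
import cv2,numpy as np
from station import manip
def ray(n,uv,z,c=None):
    c=c or manip.calibration(n);T=np.array(c["cam_to_world"])
    d=T[:3,:3]@np.array([(uv[0]-c["cx"])/c["fx"],(uv[1]-c["cy"])/c["fy"],1]);o=T[:3,3]
    return o+d*(z-o[2])/d[2]
def proj(n,p,c=None):
    c=c or manip.calibration(n);T=np.linalg.inv(np.array(c["cam_to_world"]));q=T[:3,:3]@np.array(p)+T[:3,3]
    return np.array([c["fx"]*q[0]/q[2]+c["cx"],c["fy"]*q[1]/q[2]+c["cy"]])
E
python3 - <<'E'
from h import *
im=cv2.imread("pics/top0.png")
cv2.imwrite("pics/top0z.png",cv2.resize(im[195:320,235:405],None,fx=4.6,fy=4.6,interpolation=cv2.INTER_CUBIC))
hsv=cv2.cvtColor(im,cv2.COLOR_BGR2HSV)
m=(hsv[...,2]<45).astype(np.uint8);m[:190]=0;m[370:]=0;m[:,:420]=0;m[:,540:]=0
c=max(cv2.findContours(m,0,2)[0],key=cv2.contourArea);b=cv2.boxPoints(cv2.minAreaRect(c));print("mat",b)
P=np.array([ray("top",p,.003) for p in b]);print(P.round(4),P.mean(0).round(4))
for uv in[(281,287),(324,277),(367,267),(315,241),(315,232),(300,220)]:print(uv,im[uv[1],uv[0]])
# pan
g=cv2.cvtColor(im,cv2.COLOR_BGR2GRAY)[230:345,85:185]
print("pan circ",cv2.HoughCircles(cv2.medianBlur(g,3),cv2.HOUGH_GRADIENT,1,50,param1=80,param2=15,minRadius=28,maxRadius=42))
E
```

```text
mat [[428.66754 206.58533]
 [515.8303  198.52826]
 [529.5245  346.6742 ]
 [442.3617  354.73126]]
[[ 0.637  -0.2143  0.003 ]
 [ 0.6502 -0.3786  0.003 ]
 [ 0.3785 -0.3871  0.003 ]
 [ 0.3672 -0.2281  0.003 ]] [ 0.5082 -0.302   0.003 ]
(281, 287) [33 33 32]
(324, 277) [30 31 31]
(367, 267) [88 84 85]
(315, 241) [133 131 133]
(315, 232) [132 130 131]
(300, 220) [81 73 77]
pan circ [[[42.5 56.5 35.8]]]
```

View pics/top0z.png

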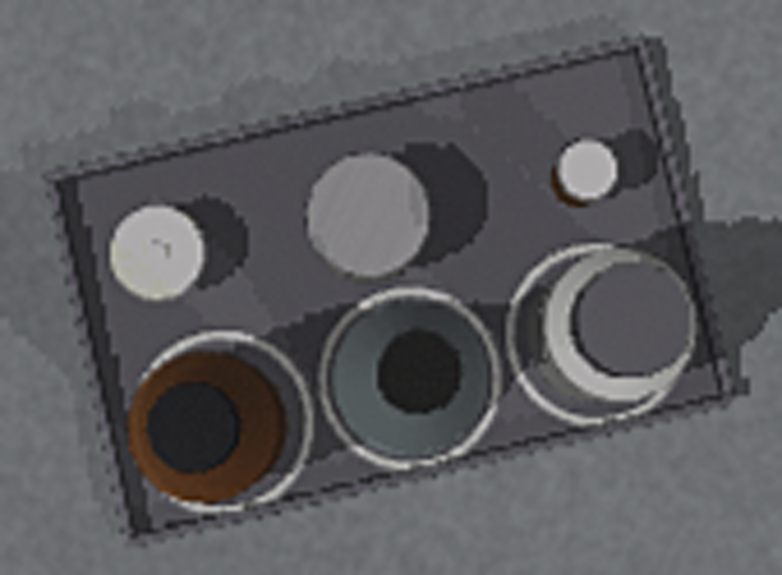

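```bash
python3 - <<'E'
from h import *
f=lambda p:((p[0]+.5)/4.6-.5+235,(p[1]+.5)/4.6-.5+195)
W=lambda p,z:ray("top",f(p),z)
R=[W(p,.004) for p in[(224,420),(410,378),(600,334)]]
C=np.array([W(p,.016) for p in[(48,178),(658,38),(745,392),(138,540)]])
c=C.mean(0);print("corners",C.round(4),c.round(4))
ex=(C[0]+C[1]-C[2]-C[3])[:2];ey=(C[0]+C[3]-C[1]-C[2])[:2]
print("dims",np.linalg.norm(ex)/2,np.linalg.norm(ey)/2,np.degrees(np.arctan2(ex[1],ex[0])),np.degrees(np.arctan2(-ey[0],ey[1])))
th=(np.arctan2(ex[1],ex[0])+np.arctan2(-ey[0],ey[1]))/2;Rm=np.array([[np.cos(th),-np.sin(th)],[np.sin(th),np.cos(th)]])
for n,r,y in zip("ABC",R,(.076,0,-.076)):print("ring",n,r.round(4),"from tray",(c[:2]+Rm@[-.036,y]).round(4))
for n,p,z in[("amber",(193,427),.149),("flask",(419,372),.129),("white",(634,317),.119),("jar",(368,215),.05),("cruc",(157,253),.034),("vial",(588,170),.046)]:
    w=W(p,z);print(n,w.round(4),"scene px",proj("scene",w).round(1))
w=ray("top",(85+42.5,230+56.5),.066);print("pan",w.round(4),proj("scene",w).round(1))
im=cv2.imread("pics/scene0.png")
cv2.imwrite("pics/scene0z.png",cv2.resize(im[155:315,230:535],None,fx=2.6,fy=2.6,interpolation=cv2.INTER_CUBIC))
E
```

```text
corners [[ 0.5901  0.1239  0.016 ]
 [ 0.6428 -0.1175  0.016 ]
 [ 0.5023 -0.1476  0.016 ]
 [ 0.4492  0.0891  0.016 ]] [ 0.5461 -0.013   0.016 ]
dims 0.14436607633179038 0.24482235276154843 12.98313640267174 12.48255699616559
ring A [0.4947 0.0564 0.004 ] from tray [0.4943 0.0532]
ring B [ 0.51   -0.0171  0.004 ] from tray [ 0.511 -0.021]
ring C [ 0.5263 -0.0928  0.004 ] from tray [ 0.5278 -0.0951]
amber [0.4925 0.0578 0.149 ] scene px [347.4 170.8]
flask [ 0.5097 -0.017   0.129 ] scene px [309.4 192. ]
white [ 0.5276 -0.0915  0.119 ] scene px [269.  209.4]
jar [ 0.5706 -0.0011  0.05  ] scene px [330.  248.5]
cruc [0.5586 0.0797 0.034 ] scene px [370.7 243.9]
vial [ 0.587 -0.085  0.046] scene px [284.2 265.6]
pan [0.4978 0.3121 0.066 ] [468.  192.4]
```

View pics/scene0z.png

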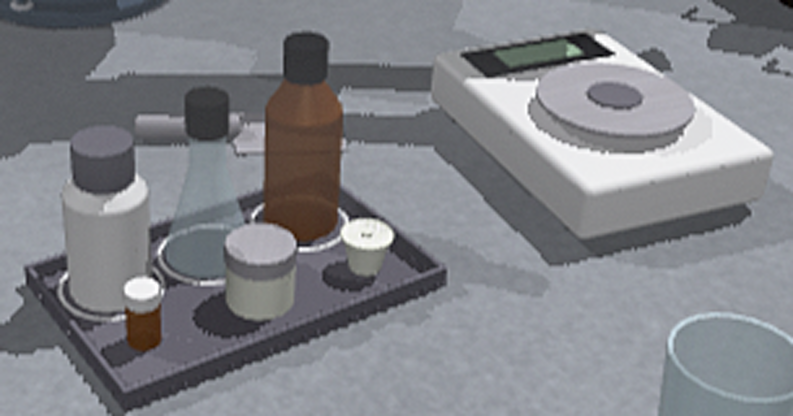

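Both views agree to within about 2 mm. First I'll align the tool with the world axes, so that tool x, y, z = world -x, +y, -z. Then I'll head for the white bottle, which is nearest the mat.

>>> send_rows(motion=[{"gripper":62,"travel":[0,0,0],"rotation":[0,0,-6.11]},{"gripper":62,"travel":[0,0,0],"rotation":[0,0,-6.11]},{"gripper":62,"travel":[0,0,0],"rotation":[0,0,-6.11]},{"gripper":62,"travel":[0,0,0],"rotation":[0,0,-6.11]},{"gripper":62,"travel":[-11,-27.5,0],"rotation":[0,0,0]},{"gripper":62,"travel":[-11,-27.5,0],"rotation":[0,0,0]},{"gripper":62,"travel":[-11,-27.5,0],"rotation":[0,0,0]},{"gripper":62,"travel":[-11,-27.5,0],"rotation":[0,0,0]},{"gripper":62,"travel":[-11,-27.5,0],"rotation":[0,0,0]},{"gripper":62,"travel":[-11,-27.5,0],"rotation":[0,0,0]},{"gripper":62,"travel":[-11,-27.5,0],"rotation":[0,0,0]},{"gripper":62,"travel":[-11,-27.5,0],"rotation":[0,0,0]}], newtons=40)

```text
t: 1.1
tcp_pos: [0.3466, 0.3474, 0.231]
tool_rot: [-0.0, 1.0, -0.0, -0.0]
force: [0.3, -0.1, -1.3]
finger_gap: 0.726
```

>>> send_rows(motion=[{"gripper":62,"travel":[-11,-27.5,0]},{"gripper":62,"travel":[-11,-27.5,0]},{"gripper":62,"travel":[-11,-27.5,0]},{"gripper":62,"travel":[-11,-27.5,0]},{"gripper":62,"travel":[-11,-27.5,0]},{"gripper":62,"travel":[-11,-27.5,0]},{"gripper":62,"travel":[-11,-27.5,0]},{"gripper":62,"travel":[-11,-27.5,0]},{"gripper":62,"travel":[-11,-27.5,0]},{"gripper":62,"travel":[-11,-27.5,0]},{"gripper":62,"travel":[-11,-27.5,0]},{"gripper":62,"travel":[-11,-27.5,0]}])

```text
validation failed for argument at $.mo...
```

>>> send_rows(motion=[{"gripper":62,"travel":[-15,-36.5,0],"rotation":[0,0,0]},{"gripper":62,"travel":[-15,-36.5,0],"rotation":[0,0,0]},{"gripper":62,"travel":[-15,-36.5,0],"rotation":[0,0,0]},{"gripper":62,"travel":[-15,-36.5,0],"rotation":[0,0,0]},{"gripper":62,"travel":[-15,-36.5,0],"rotation":[0,0,0]},{"gripper":62,"travel":[-15,-36.5,0],"rotation":[0,0,0]},{"gripper":62,"travel":[-15,-36.5,0],"rotation":[0,0,0]},{"gripper":62,"travel":[-15,-36.5,0],"rotation":[0,0,0]},{"gripper":62,"travel":[-15,-36.5,0],"rotation":[0,0,0]},{"gripper":62,"travel":[-15,-36.5,0],"rotation":[0,0,0]},{"gripper":62,"travel":[-15.5,-37,0],"rotation":[0,0,0]},{"gripper":62,"travel":[-15.5,-37,0],"rotation":[0,0,0]}])

```text
t: 2.1
tcp_pos: [0.5276, -0.092, 0.231]
tool_rot: [0.0, 1.0, 0.0, -0.0]
force: [0.3, 0.0, 0.6]
finger_gap: 0.727
```

```bash
python3 - <<'E'
from h import *
s=manip.sense();print(s["t"],s["tcp_pos"],s["tool_rot"],s["finger_gap"])
c=manip.calibration("wrist");im=manip.snapshot("wrist");cv2.imwrite("pics/w1.png",im[:,:,::-1])
for p in[(.5275,-.0915,.119),(.5097,-.017,.129),(.4925,.0578,.149)]:print(proj("wrist",p,c))
for v in [(.130*0+130.5,287)]:print("pan",ray("top",v,.066),"scene",ray("scene",(467,191.5),.066))
E
```

```text
2.1 [ 0.52757512 -0.09203596  0.23101806] [ 3.60285871e-04  9.99999841e-01  2.28104870e-04 -3.68720730e-04] 0.7268173863062085
[321.45244527 229.92677456]
[444.83809591 205.81067768]
[594.83756906 182.46547874]
pan [0.49688257 0.30712143 0.066     ] scene [0.4938731  0.31231124 0.066     ]
```

View pics/w1.png

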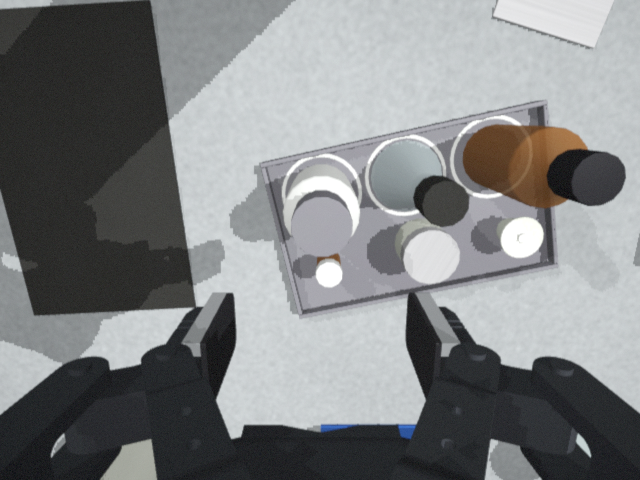

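The wrist view puts the white cap at (322,224) against a predicted (321,230), so the calibration holds to about 3 mm. I'm descending to grip it.

>>> send_rows(motion=[{"gripper":62,"travel":[1,0,15],"rotation":[0,0,0]},{"gripper":62,"travel":[0,0,15],"rotation":[0,0,0]},{"gripper":62,"travel":[0,0,15],"rotation":[0,0,0]},{"gripper":62,"travel":[0,0,15],"rotation":[0,0,0]},{"gripper":62,"travel":[0,0,15],"rotation":[0,0,0]},{"gripper":62,"travel":[0,0,15],"rotation":[0,0,0]},{"gripper":62,"travel":[0,0,15],"rotation":[0,0,0]},{"gripper":62,"travel":[0,0,15],"rotation":[0,0,0]},{"gripper":62,"travel":[0,0,12],"rotation":[0,0,0]},{"gripper":62,"travel":[0,0,10],"rotation":[0,0,0]},{"gripper":62,"travel":[0,0,0],"rotation":[0,0,0]},{"gripper":50,"travel":[0,0,0],"rotation":[0,0,0]}])

```text
t: 3.15
tcp_pos: [0.5262, -0.0899, 0.0889]
tool_rot: [0.0, 1.0, 0.0, -0.001]
force: [0.3, 0.4, -0.1]
finger_gap: 0.602
```

>>> send_rows(motion=[{"gripper":44,"travel":[0,0,0],"rotation":[0,0,0]},{"gripper":40,"travel":[0,0,0],"rotation":[0,0,0]},{"gripper":36,"travel":[0,0,0],"rotation":[0,0,0]},{"gripper":32,"travel":[0,0,0],"rotation":[0,0,0]},{"gripper":30,"travel":[0,0,0],"rotation":[0,0,0]},{"gripper":30,"travel":[0,0,0],"rotation":[0,0,0]},{"gripper":30,"travel":[0,0,-3],"rotation":[0,0,0]},{"gripper":30,"travel":[0,0,-5],"rotation":[0,0,0]},{"gripper":30,"travel":[0,0,-5],"rotation":[0,0,0]},{"gripper":30,"travel":[0,0,-5],"rotation":[0,0,0]},{"gripper":30,"travel":[0,0,-6],"rotation":[0,0,0]},{"gripper":30,"travel":[0,0,-6],"rotation":[0,0,0]}])

```text
t: 4.15
tcp_pos: [0.5264, -0.09, 0.1198]
tool_rot: [0.0, 1.0, 0.0, -0.0]
force: [0.1, -0.3, -3.0]
finger_gap: 0.452
```

>>> send_rows(motion=[{"gripper":30,"travel":[-3,-9,-5],"rotation":[0,0,0]},{"gripper":30,"travel":[-7,-19,-5],"rotation":[0,0,0]},{"gripper":30,"travel":[-7,-21,-5],"rotation":[0,0,0]},{"gripper":30,"travel":[-7,-21,0],"rotation":[0,0,0]},{"gripper":30,"travel":[-7,-21,0],"rotation":[0,0,0]},{"gripper":30,"travel":[-7,-21,0],"rotation":[0,0,0]},{"gripper":30,"travel":[-7,-21,0],"rotation":[0,0,0]},{"gripper":30,"travel":[-7,-21,0],"rotation":[0,0,0]},{"gripper":30,"travel":[-7,-21,0],"rotation":[0,0,0]},{"gripper":30,"travel":[-7,-19,3],"rotation":[0,0,0]},{"gripper":30,"travel":[-5,-11,5],"rotation":[0,0,0]},{"gripper":30,"travel":[-3,-5,7],"rotation":[0,0,0]}])

```text
t: 5.15
tcp_pos: [0.6014, -0.3031, 0.1197]
tool_rot: [0.001, 1.0, -0.001, 0.001]
force: [0.8, 0.4, -1.8]
finger_gap: 0.459
```

>>> send_rows(motion=[{"gripper":30,"travel":[0,0,8],"rotation":[0,0,0]},{"gripper":30,"travel":[0,0,8],"rotation":[0,0,0]},{"gripper":30,"travel":[0,0,6],"rotation":[0,0,0]},{"gripper":30,"travel":[0,0,4],"rotation":[0,0,0]},{"gripper":30,"travel":[0,0,2],"rotation":[0,0,0]},{"gripper":30,"travel":[0,0,0],"rotation":[0,0,0]},{"gripper":30,"travel":[0,0,0],"rotation":[0,0,0]}])

```text
t: 5.73
tcp_pos: [0.6006, -0.2998, 0.0915]
tool_rot: [-0.0, 1.0, -0.0, 0.0]
force: [0.7, -0.5, -2.6]
finger_gap: 0.461
```

>>> send_rows(motion=[{"gripper":30,"travel":[0,0,2],"rotation":[0,0,0]},{"gripper":30,"travel":[0,0,1.5],"rotation":[0,0,0]},{"gripper":30,"travel":[0,0,0],"rotation":[0,0,0]},{"gripper":46,"travel":[0,0,0],"rotation":[0,0,0]},{"gripper":60,"travel":[0,0,0],"rotation":[0,0,0]},{"gripper":60,"travel":[0,0,0],"rotation":[0,0,0]},{"gripper":60,"travel":[0,0,-5],"rotation":[0,0,0]},{"gripper":60,"travel":[0,0,-10],"rotation":[0,0,0]},{"gripper":60,"travel":[0,0,-20],"rotation":[0,0,0]},{"gripper":60,"travel":[0,0,-20],"rotation":[0,0,0]},{"gripper":60,"travel":[0,0,-20],"rotation":[0,0,0]},{"gripper":60,"travel":[0,0,-20],"rotation":[0,0,0]}])

```text
t: 6.73
tcp_pos: [0.6006, -0.3002, 0.1847]
tool_rot: [0.0, 1.0, -0.0, 0.0]
force: [0.1, 0.1, -1.1]
finger_gap: 0.706
```

>>> send_rows(motion=[{"gripper":50,"travel":[7,22,0],"rotation":[0,0,0]},{"gripper":50,"travel":[8,26,0],"rotation":[0,0,0]},{"gripper":50,"travel":[8,26,0],"rotation":[0,0,0]},{"gripper":50,"travel":[8,26,0],"rotation":[0,0,0]},{"gripper":50,"travel":[8,26,0],"rotation":[0,0,0]},{"gripper":50,"travel":[8,26,0],"rotation":[0,0,0]},{"gripper":50,"travel":[8,26,0],"rotation":[0,0,0]},{"gripper":50,"travel":[8,26,0],"rotation":[0,0,0]},{"gripper":50,"travel":[8,26,0],"rotation":[0,0,0]},{"gripper":50,"travel":[8,26,0],"rotation":[0,0,0]},{"gripper":50,"travel":[7,18,0],"rotation":[0,0,0]},{"gripper":50,"travel":[5.5,9,0],"rotation":[0,0,0]}])

```text
t: 7.73
tcp_pos: [0.5082, -0.015, 0.1837]
tool_rot: [-0.001, 1.0, 0.0, 0.0]
force: [0.8, 0.8, -0.5]
finger_gap: 0.586
```

>>> send_rows(motion=[{"gripper":50,"travel":[0,0,14],"rotation":[0,0,0]},{"gripper":50,"travel":[0,0,15],"rotation":[0,0,0]},{"gripper":50,"travel":[0,0,15],"rotation":[0,0,0]},{"gripper":50,"travel":[0,0,15],"rotation":[0,0,0]},{"gripper":50,"travel":[0,0,15],"rotation":[0,0,0]},{"gripper":50,"travel":[0,0,12],"rotation":[0,0,0]},{"gripper":50,"travel":[0,0,0],"rotation":[0,0,0]},{"gripper":50,"travel":[0,0,0],"rotation":[0,0,0]},{"gripper":40,"travel":[0,0,0],"rotation":[0,0,0]},{"gripper":34,"travel":[0,0,0],"rotation":[0,0,0]},{"gripper":28,"travel":[0,0,0],"rotation":[0,0,0]},{"gripper":22,"travel":[0,0,0],"rotation":[0,0,0]}])

```text
t: 8.73
tcp_pos: [0.5099, -0.0172, 0.0979]
tool_rot: [0.0, 1.0, -0.0, 0.001]
force: [0.6, 0.8, 5.2]
finger_gap: 0.332
```

>>> send_rows(motion=[{"gripper":20,"travel":[0,0,0],"rotation":[0,0,0]},{"gripper":20,"travel":[0,0,0],"rotation":[0,0,0]},{"gripper":20,"travel":[0,0,0],"rotation":[0,0,0]},{"gripper":20,"travel":[0,0,-3],"rotation":[0,0,0]},{"gripper":20,"travel":[0,0,-5],"rotation":[0,0,0]},{"gripper":20,"travel":[0,0,-7],"rotation":[0,0,0]},{"gripper":20,"travel":[0,0,-8],"rotation":[0,0,0]},{"gripper":20,"travel":[0,0,-8],"rotation":[0,0,0]},{"gripper":20,"travel":[0,0,-9],"rotation":[0,0,0]}])

```text
t: 9.48
tcp_pos: [0.5089, -0.0171, 0.1376]
tool_rot: [0.0, 1.0, 0.0, -0.0]
force: [0.9, 0.3, -2.2]
finger_gap: 0.327
```

>>> send_rows(motion=[{"gripper":20,"travel":[0,-9,-3],"rotation":[0,0,0]},{"gripper":20,"travel":[0,-20,-3],"rotation":[0,0,0]},{"gripper":20,"travel":[0,-28,0],"rotation":[0,0,0]},{"gripper":20,"travel":[0,-30,0],"rotation":[0,0,0]},{"gripper":20,"travel":[0,-30,0],"rotation":[0,0,0]},{"gripper":20,"travel":[0,-30,0],"rotation":[0,0,0]},{"gripper":20,"travel":[0,-30,0],"rotation":[0,0,0]},{"gripper":20,"travel":[0,-30,0],"rotation":[0,0,0]},{"gripper":20,"travel":[0,-28,0],"rotation":[0,0,0]},{"gripper":20,"travel":[0,-24,3],"rotation":[0,0,0]},{"gripper":20,"travel":[0,-16,5],"rotation":[0,0,0]},{"gripper":20,"travel":[0,-8,8],"rotation":[0,0,0]}])

```text
t: 10.48
tcp_pos: [0.5093, -0.3036, 0.1272]
tool_rot: [0.001, 1.0, -0.001, 0.001]
force: [-0.4, -0.1, -2.0]
finger_gap: 0.326
```

>>> send_rows(motion=[{"gripper":20,"travel":[0,0,9],"rotation":[0,0,0]},{"gripper":20,"travel":[0,0,8],"rotation":[0,0,0]},{"gripper":20,"travel":[0,0,6],"rotation":[0,0,0]},{"gripper":20,"travel":[0,0,4],"rotation":[0,0,0]},{"gripper":20,"travel":[0,0,2],"rotation":[0,0,0]},{"gripper":20,"travel":[0,0,0],"rotation":[0,0,0]},{"gripper":20,"travel":[0,0,0],"rotation":[0,0,0]}])

```text
t: 11.07
tcp_pos: [0.5093, -0.2996, 0.098]
tool_rot: [-0.0, 1.0, -0.0, 0.0]
force: [-0.2, -0.7, -1.8]
finger_gap: 0.325
```

>>> send_rows(motion=[{"gripper":20,"travel":[0,0,1],"rotation":[0,0,0]},{"gripper":20,"travel":[0,0,0],"rotation":[0,0,0]},{"gripper":36,"travel":[0,0,0],"rotation":[0,0,0]},{"gripper":50,"travel":[0,0,0],"rotation":[0,0,0]},{"gripper":50,"travel":[0,0,0],"rotation":[0,0,0]},{"gripper":50,"travel":[0,0,-5],"rotation":[0,0,0]},{"gripper":50,"travel":[0,0,-10],"rotation":[0,0,0]},{"gripper":50,"travel":[0,0,-18],"rotation":[0,0,0]},{"gripper":50,"travel":[0,0,-20],"rotation":[0,0,0]},{"gripper":50,"travel":[0,0,-20],"rotation":[0,0,0]},{"gripper":50,"travel":[0,0,-20],"rotation":[0,0,0]},{"gripper":50,"travel":[0,0,-7],"rotation":[0,0,0]}])

```text
t: 12.07
tcp_pos: [0.5105, -0.3014, 0.2009]
tool_rot: [0.0, 1.0, -0.002, 0.003]
force: [-0.5, -0.8, -0.4]
finger_gap: 0.583
```

>>> send_rows(motion=[{"gripper":50,"travel":[1,24,0],"rotation":[0,0,0]},{"gripper":50,"travel":[1.5,34,0],"rotation":[0,0,0]},{"gripper":50,"travel":[1.5,34,0],"rotation":[0,0,0]},{"gripper":50,"travel":[1.5,34,0],"rotation":[0,0,0]},{"gripper":50,"travel":[1.5,34,0],"rotation":[0,0,0]},{"gripper":50,"travel":[1.5,34,0],"rotation":[0,0,0]},{"gripper":50,"travel":[1.5,34,0],"rotation":[0,0,0]},{"gripper":50,"travel":[1.5,34,0],"rotation":[0,0,0]},{"gripper":50,"travel":[1.5,34,0],"rotation":[0,0,0]},{"gripper":50,"travel":[2,30,0],"rotation":[0,0,0]},{"gripper":50,"travel":[2,19,0],"rotation":[0,0,0]},{"gripper":50,"travel":[1,11,0],"rotation":[0,0,0]}])

```text
t: 13.07
tcp_pos: [0.4901, 0.0582, 0.1969]
tool_rot: [-0.001, 1.0, 0.0, -0.0]
force: [-0.0, 0.8, -0.5]
finger_gap: 0.579
```

```bash
python3 - <<'E'
from h import *
im=manip.snapshot("scene");cv2.imwrite("pics/s2.png",im[130:360,60:460,::-1])
s=manip.sense();print(s["t"],s["tcp_pos"],s["force"])
E
```

```text
13.1167 [0.49005373 0.05887867 0.19693914] [0.54332003 1.28363542 0.70287177]
```

View pics/s2.png

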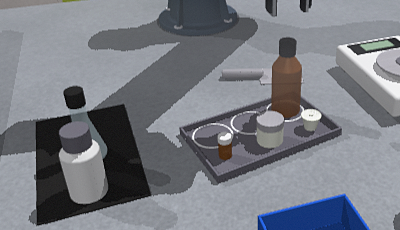

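The crop shows white and the flask upright on the mat, with the vial, jar and crucible undisturbed. Amber is next.

>>> send_rows(motion=[{"gripper":50,"travel":[-1,-1,10],"rotation":[0,0,0]},{"gripper":50,"travel":[0,0,15],"rotation":[0,0,0]},{"gripper":50,"travel":[0,0,15],"rotation":[0,0,0]},{"gripper":50,"travel":[0,0,15],"rotation":[0,0,0]},{"gripper":50,"travel":[0,0,14],"rotation":[0,0,0]},{"gripper":50,"travel":[0,0,9],"rotation":[0,0,0]},{"gripper":50,"travel":[0,0,0],"rotation":[0,0,0]},{"gripper":50,"travel":[0,0,0],"rotation":[0,0,0]},{"gripper":40,"travel":[0,0,0],"rotation":[0,0,0]},{"gripper":34,"travel":[0,0,0],"rotation":[0,0,0]},{"gripper":28,"travel":[0,0,0],"rotation":[0,0,0]},{"gripper":22,"travel":[0,0,0],"rotation":[0,0,0]}])

```text
t: 14.12
tcp_pos: [0.4927, 0.0551, 0.1196]
tool_rot: [0.0, 1.0, 0.0, 0.001]
force: [-0.4, 1.9, 2.7]
finger_gap: 0.338
```

>>> send_rows(motion=[{"gripper":20,"travel":[0,0,0],"rotation":[0,0,0]},{"gripper":20,"travel":[0,0,0],"rotation":[0,0,0]},{"gripper":20,"travel":[0,0,0],"rotation":[0,0,0]},{"gripper":20,"travel":[0,0,-3],"rotation":[0,0,0]},{"gripper":20,"travel":[0,0,-5],"rotation":[0,0,0]},{"gripper":20,"travel":[0,0,-7],"rotation":[0,0,0]},{"gripper":20,"travel":[0,0,-8],"rotation":[0,0,0]},{"gripper":20,"travel":[0,0,-9],"rotation":[0,0,0]},{"gripper":20,"travel":[0,0,-9],"rotation":[0,0,0]},{"gripper":20,"travel":[0,0,-9],"rotation":[0,0,0]},{"gripper":20,"travel":[0,0,-9],"rotation":[0,0,0]}])

```text
t: 15.03
tcp_pos: [0.4921, 0.0549, 0.179]
tool_rot: [0.0, 1.0, -0.0, 0.0]
force: [-0.1, 0.3, -2.3]
finger_gap: 0.338
```

>>> send_rows(motion=[{"gripper":20,"travel":[1,-8,0],"rotation":[0,0,0]},{"gripper":20,"travel":[3,-16,0],"rotation":[0,0,0]},{"gripper":20,"travel":[5,-26,0],"rotation":[0,0,0]},{"gripper":20,"travel":[7,-34,0],"rotation":[0,0,0]},{"gripper":20,"travel":[7,-34,0],"rotation":[0,0,0]},{"gripper":20,"travel":[7,-34,0],"rotation":[0,0,0]},{"gripper":20,"travel":[7,-34,0],"rotation":[0,0,0]},{"gripper":20,"travel":[7,-34,0],"rotation":[0,0,0]},{"gripper":20,"travel":[7,-34,0],"rotation":[0,0,0]},{"gripper":20,"travel":[7,-34,0],"rotation":[0,0,0]},{"gripper":20,"travel":[7,-31,0],"rotation":[0,0,0]},{"gripper":20,"travel":[5,-22,0],"rotation":[0,0,0]}])

```text
t: 16.03
tcp_pos: [0.421, -0.2897, 0.1779]
tool_rot: [0.001, 1.0, -0.001, 0.0]
force: [0.5, -0.8, -1.9]
finger_gap: 0.34
```

>>> send_rows(motion=[{"gripper":20,"travel":[1,-10,4],"rotation":[0,0,0]},{"gripper":20,"travel":[0,-5,8],"rotation":[0,0,0]},{"gripper":20,"travel":[0,0,11],"rotation":[0,0,0]},{"gripper":20,"travel":[0,0,11],"rotation":[0,0,0]},{"gripper":20,"travel":[0,0,10],"rotation":[0,0,0]},{"gripper":20,"travel":[0,0,7],"rotation":[0,0,0]},{"gripper":20,"travel":[0,0,5],"rotation":[0,0,0]},{"gripper":20,"travel":[0,0,2],"rotation":[0,0,0]},{"gripper":20,"travel":[0,0,0],"rotation":[0,0,0]},{"gripper":20,"travel":[0,0,0],"rotation":[0,0,0]}])

```text
t: 16.87
tcp_pos: [0.4212, -0.3011, 0.12]
tool_rot: [-0.0, 1.0, -0.0, 0.0]
force: [-0.1, -0.7, -2.1]
finger_gap: 0.339
```

>>> send_rows(motion=[{"gripper":20,"travel":[0,0,1.2],"rotation":[0,0,0]},{"gripper":20,"travel":[0,0,0],"rotation":[0,0,0]},{"gripper":36,"travel":[0,0,0],"rotation":[0,0,0]},{"gripper":50,"travel":[0,0,0],"rotation":[0,0,0]},{"gripper":50,"travel":[0,0,0],"rotation":[0,0,0]},{"gripper":50,"travel":[0,0,-5],"rotation":[0,0,0]},{"gripper":50,"travel":[0,0,-10],"rotation":[0,0,0]},{"gripper":50,"travel":[0,0,-18],"rotation":[0,0,0]},{"gripper":50,"travel":[0,0,-20],"rotation":[0,0,0]},{"gripper":50,"travel":[0,0,-18],"rotation":[0,0,0]}])

```text
t: 17.7
tcp_pos: [0.4211, -0.3013, 0.1914]
tool_rot: [0.0, 1.0, -0.0, 0.0]
force: [0.5, 0.1, 0.0]
finger_gap: 0.589
```

>>> send_rows(motion=[{"gripper":66,"travel":[-8,16,0],"rotation":[0,0,0]},{"gripper":66,"travel":[-13,26,0],"rotation":[0,0,0]},{"gripper":66,"travel":[-14,28,0],"rotation":[0,0,0]},{"gripper":66,"travel":[-14,28,0],"rotation":[0,0,0]},{"gripper":66,"travel":[-14,28,0],"rotation":[0,0,0]},{"gripper":66,"travel":[-14,28,0],"rotation":[0,0,0]},{"gripper":66,"travel":[-14,28,0],"rotation":[0,0,0]},{"gripper":66,"travel":[-14,28,0],"rotation":[0,0,0]},{"gripper":66,"travel":[-14,28,0],"rotation":[0,0,0]},{"gripper":66,"travel":[-14,28,0],"rotation":[0,0,0]},{"gripper":66,"travel":[-10,20,0],"rotation":[0,0,0]},{"gripper":66,"travel":[-6,14,0],"rotation":[0,0,0]}])

```text
t: 18.7
tcp_pos: [0.5713, 0.0011, 0.1909]
tool_rot: [-0.001, 1.0, 0.0, 0.001]
force: [0.8, -1.1, 0.5]
finger_gap: 0.777
```

```bash
python3 - <<'E'
from h import *
s=manip.sense();print(s["t"],s["tcp_pos"],s["finger_gap"])
c=manip.calibration("wrist");im=manip.snapshot("wrist");cv2.imwrite("pics/w2.png",im[:,:,::-1])
for p in[(.5706,-.0011,.05),(.5586,.0797,.034),(.587,-.085,.046),(.4947,.0564,.004),(.51,-.0171,.004),(.5263,-.0928,.004)]:print(p,proj("wrist",p,c))
E
```

```text
18.7 [0.57131956 0.00113681 0.19085979] 0.7769376688742856
(0.5706, -0.0011, 0.05) [317.49770262 217.70202722]
(0.5586, 0.0797, 0.034) [427.74286508 196.91166442]
(0.587, -0.085, 0.046) [201.81928976 238.10720319]
(0.4947, 0.0564, 0.004) [393.55531454 106.56347803]
(0.51, -0.0171, 0.004) [297.21495662 127.09043385]
(0.5263, -0.0928, 0.004) [200.65972459 148.38110195]
```

View pics/w2.png

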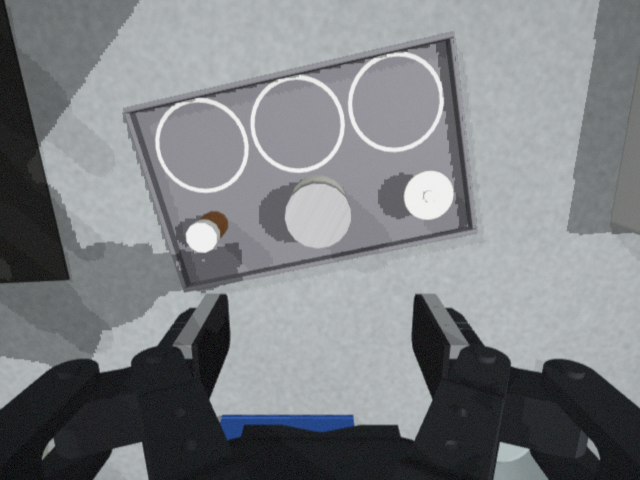

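Jar at (318,214), predicted (317.5,218). The rings lie within 3–4 px of prediction. I'm descending on the jar.

>>> send_rows(motion=[{"gripper":66,"travel":[1,-1,10],"rotation":[0,0,0]},{"gripper":66,"travel":[0,0,18],"rotation":[0,0,0]},{"gripper":66,"travel":[0,0,18],"rotation":[0,0,0]},{"gripper":66,"travel":[0,0,18],"rotation":[0,0,0]},{"gripper":66,"travel":[0,0,18],"rotation":[0,0,0]},{"gripper":66,"travel":[0,0,18],"rotation":[0,0,0]},{"gripper":66,"travel":[0,0,18],"rotation":[0,0,0]},{"gripper":66,"travel":[0,0,18],"rotation":[0,0,0]},{"gripper":66,"travel":[0,0,13],"rotation":[0,0,0]},{"gripper":66,"travel":[0,0,9],"rotation":[0,0,0]},{"gripper":66,"travel":[0,0,6],"rotation":[0,0,0]},{"gripper":66,"travel":[0,0,0],"rotation":[0,0,0]}])

```text
t: 19.75
tcp_pos: [0.5681, -0.0028, 0.0246]
tool_rot: [0.001, 1.0, 0.0, -0.001]
force: [-0.6, -0.4, -0.1]
finger_gap: 0.772
```

>>> send_rows(motion=[{"gripper":66,"travel":[0,0,8],"rotation":[0,0,0]},{"gripper":66,"travel":[0,0,6],"rotation":[0,0,0]},{"gripper":66,"travel":[0,0,0],"rotation":[0,0,0]},{"gripper":56,"travel":[0,0,0],"rotation":[0,0,0]},{"gripper":50,"travel":[0,0,0],"rotation":[0,0,0]},{"gripper":45,"travel":[0,0,0],"rotation":[0,0,0]},{"gripper":40,"travel":[0,0,0],"rotation":[0,0,0]},{"gripper":38,"travel":[0,0,0],"rotation":[0,0,0]},{"gripper":38,"travel":[0,0,0],"rotation":[0,0,0]},{"gripper":38,"travel":[0,0,0],"rotation":[0,0,0]}])

```text
t: 20.58
tcp_pos: [0.5693, -0.0021, 0.0122]
tool_rot: [0.0, 1.0, -0.0, 0.0]
force: [-0.5, 0.9, 5.0]
finger_gap: 0.533
```

>>> send_rows(motion=[{"gripper":38,"travel":[0,0,-3],"rotation":[0,0,0]},{"gripper":38,"travel":[0,0,-5],"rotation":[0,0,0]},{"gripper":38,"travel":[0,0,-8],"rotation":[0,0,0]},{"gripper":38,"travel":[0,0,-12],"rotation":[0,0,0]},{"gripper":38,"travel":[0,0,-15],"rotation":[0,0,0]},{"gripper":38,"travel":[0,0,-15],"rotation":[0,0,0]},{"gripper":38,"travel":[0,0,-15],"rotation":[0,0,0]},{"gripper":38,"travel":[0,0,-15],"rotation":[0,0,0]},{"gripper":38,"travel":[0,0,-15],"rotation":[0,0,0]},{"gripper":38,"travel":[0,0,-11],"rotation":[0,0,0]},{"gripper":38,"travel":[0,0,-5],"rotation":[0,0,0]}])

```text
t: 21.5
tcp_pos: [0.57, -0.0023, 0.133]
tool_rot: [0.0, 1.0, -0.0, 0.002]
force: [0.2, -0.2, -1.5]
finger_gap: 0.541
```

```bash
python3 - <<'E'
from h import *
im=cv2.imread("pics/top0.png");cv2.imwrite("pics/panz.png",cv2.resize(im[228:378,75:205],None,fx=3.9,fy=3.9,interpolation=cv2.INTER_CUBIC))
E
```

```text
(no output)
```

View pics/panz.png

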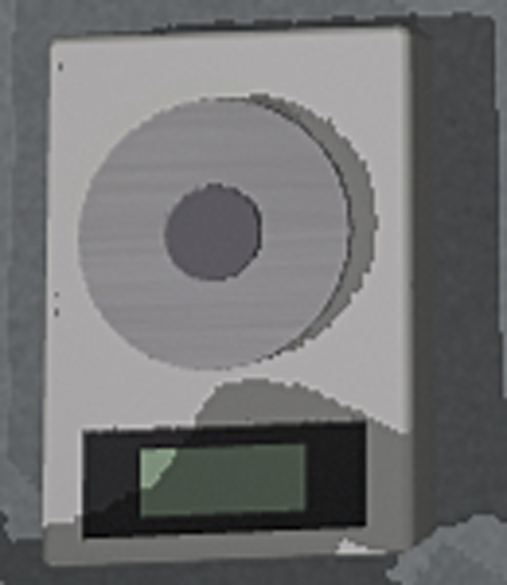

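>>> send_rows(motion=[{"gripper":38,"travel":[2,8,0],"rotation":[0,0,0]},{"gripper":38,"travel":[4,18,0],"rotation":[0,0,0]},{"gripper":38,"travel":[7,28,0],"rotation":[0,0,0]},{"gripper":38,"travel":[8,33,0],"rotation":[0,0,0]},{"gripper":38,"travel":[8,33,0],"rotation":[0,0,0]},{"gripper":38,"travel":[8,33,0],"rotation":[0,0,0]},{"gripper":38,"travel":[8,33,0],"rotation":[0,0,0]},{"gripper":38,"travel":[8,33,0],"rotation":[0,0,0]},{"gripper":38,"travel":[8,33,0],"rotation":[0,0,0]},{"gripper":38,"travel":[7,30,0],"rotation":[0,0,0]},{"gripper":38,"travel":[4,20,5],"rotation":[0,0,0]},{"gripper":38,"travel":[2,9.5,8],"rotation":[0,0,0]}])

```text
t: 22.5
tcp_pos: [0.4937, 0.3126, 0.1172]
tool_rot: [-0.002, 1.0, 0.0, 0.0]
force: [-0.0, 0.5, -1.4]
finger_gap: 0.536
```

>>> send_rows(motion=[{"gripper":38,"travel":[0,0,10],"rotation":[0,0,0]},{"gripper":38,"travel":[0,0,10],"rotation":[0,0,0]},{"gripper":38,"travel":[0,0,9],"rotation":[0,0,0]},{"gripper":38,"travel":[0,0,7],"rotation":[0,0,0]},{"gripper":38,"travel":[0,0,4],"rotation":[0,0,0]},{"gripper":38,"travel":[0,0,2],"rotation":[0,0,0]},{"gripper":38,"travel":[0,0,0],"rotation":[0,0,0]},{"gripper":38,"travel":[0,0,0],"rotation":[0,0,0]}])

```text
t: 23.17
tcp_pos: [0.4951, 0.308, 0.0762]
tool_rot: [0.001, 1.0, -0.001, -0.0]
force: [-1.6, -2.4, 4.4]
finger_gap: 0.536
```

>>> send_rows(motion=[{"gripper":38,"travel":[0,0,1],"rotation":[0,0,0]},{"gripper":38,"travel":[0,0,0],"rotation":[0,0,0]}])

```text
t: 23.33
tcp_pos: [0.4951, 0.308, 0.0761]
tool_rot: [0.001, 1.0, -0.001, -0.0]
force: [-4.4, -3.2, 12.0]
finger_gap: 0.536
```

>>> send_rows(motion=[{"gripper":38,"travel":[0,0,-1],"rotation":[0,0,0]},{"gripper":46,"travel":[0,0,0],"rotation":[0,0,0]},{"gripper":56,"travel":[0,0,0],"rotation":[0,0,0]},{"gripper":66,"travel":[0,0,0],"rotation":[0,0,0]},{"gripper":66,"travel":[0,0,0],"rotation":[0,0,0]},{"gripper":66,"travel":[0,0,-5],"rotation":[0,0,0]},{"gripper":66,"travel":[0,0,-10],"rotation":[0,0,0]},{"gripper":66,"travel":[0,0,-18],"rotation":[0,0,0]},{"gripper":66,"travel":[0,0,-22],"rotation":[0,0,0]},{"gripper":66,"travel":[0,0,-24],"rotation":[0,0,0]},{"gripper":66,"travel":[0,0,-24],"rotation":[0,0,0]},{"gripper":66,"travel":[0,0,-15],"rotation":[0,0,0]}])

```text
t: 24.33
tcp_pos: [0.4962, 0.31, 0.1971]
tool_rot: [0.0, 1.0, 0.001, 0.002]
force: [0.4, 0.2, 0.0]
finger_gap: 0.771
```

>>> send_rows(motion=[{"gripper":50,"travel":[2,-16,0],"rotation":[0,0,0]},{"gripper":50,"travel":[3,-26,0],"rotation":[0,0,0]},{"gripper":50,"travel":[3,-34,0],"rotation":[0,0,0]},{"gripper":50,"travel":[3,-34,0],"rotation":[0,0,0]},{"gripper":50,"travel":[4,-34,0],"rotation":[0,0,0]},{"gripper":50,"travel":[4,-34,0],"rotation":[0,0,0]},{"gripper":50,"travel":[4,-34,0],"rotation":[0,0,0]},{"gripper":50,"travel":[4,-34,0],"rotation":[0,0,0]},{"gripper":50,"travel":[4,-34,0],"rotation":[0,0,0]},{"gripper":50,"travel":[4,-34,0],"rotation":[0,0,0]},{"gripper":50,"travel":[4,-34,0],"rotation":[0,0,0]},{"gripper":50,"travel":[4,-34,0],"rotation":[0,0,0]}])

```text
t: 25.33
tcp_pos: [0.4519, -0.0742, 0.1946]
tool_rot: [0.0, 1.0, -0.0, 0.001]
force: [0.9, -0.8, -0.9]
finger_gap: 0.586
```

>>> send_rows(motion=[{"gripper":50,"travel":[4,-34,0],"rotation":[0,0,0]},{"gripper":50,"travel":[4,-34,0],"rotation":[0,0,0]},{"gripper":50,"travel":[4,-34,0],"rotation":[0,0,0]},{"gripper":50,"travel":[4,-34,0],"rotation":[0,0,0]},{"gripper":50,"travel":[4,-34,0],"rotation":[0,0,0]},{"gripper":50,"travel":[4,-30,0],"rotation":[0,0,0]},{"gripper":50,"travel":[3,-17,0],"rotation":[0,0,0]},{"gripper":50,"travel":[0,-10,0],"rotation":[0,0,0]},{"gripper":50,"travel":[0,0,0],"rotation":[0,0,0]}])

```text
t: 26.08
tcp_pos: [0.4254, -0.3019, 0.1943]
tool_rot: [0.001, 1.0, -0.001, 0.001]
force: [-0.2, 0.4, -0.5]
finger_gap: 0.584
```

```bash
python3 - <<'E'
from h import *
s=manip.sense();print(s["t"],s["tcp_pos"])
im=manip.snapshot("top")[:,:,::-1];cv2.imwrite("pics/top3.png",im)
a=cv2.resize(im[228:348,80:185],None,fx=3,fy=3,interpolation=cv2.INTER_CUBIC);b=cv2.resize(im[195:315,235:405],None,fx=3,fy=3,interpolation=cv2.INTER_CUBIC)
cv2.imwrite("pics/top3z.png",np.hstack([a,b[:360]]))
E
```

```text
26.0833 [ 0.42535166 -0.30190484  0.19432638]
```

View pics/top3z.png

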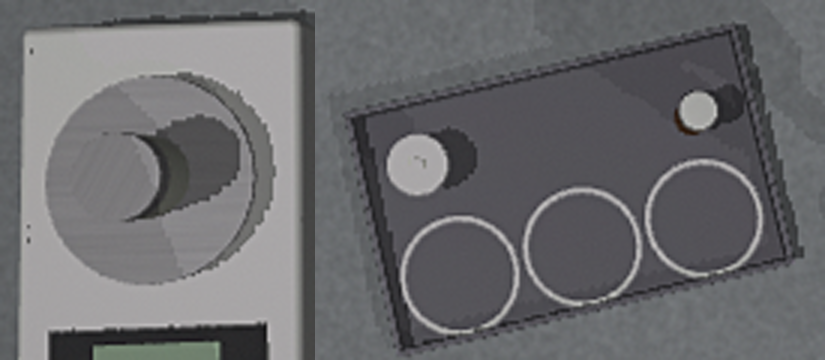

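Jar lid centre measured at px (118.3,286.7), against about (118,287) expected for a centred jar. The vial and crucible are unchanged. Next I'll fit the empty rings accurately.

```bash
python3 - <<'E'
from h import *
from scipy.optimize import least_squares
im=cv2.imread("pics/top3.png").astype(int)
m=(im.min(2)>115).astype(np.uint8)
for n,(x,y) in dict(A=(.4947,.0564),B=(.51,-.0171),C=(.5263,-.0928)).items():
    u,v=proj("top",(x,y,.004));P=[]
    for j,i in np.argwhere(m):
        if 15<np.hypot(i-u,j-v)<25:P.append(ray("top",(i,j),.004)[:2])
    P=np.array(P);r=least_squares(lambda p:np.hypot(*(P-p[:2]).T)-p[2],[x,y,.035],loss="soft_l1",f_scale=.001)
    print(n,len(P),r.x.round(4))
E
```

```text
A 254 [0.494  0.0568 0.0346]
B 289 [ 0.5099 -0.017   0.035 ]
C 238 [ 0.5261 -0.0908  0.0345]
```

>>> send_rows(motion=[{"gripper":50,"travel":[4,0.5,10],"rotation":[0,0,0]},{"gripper":50,"travel":[0,0,15],"rotation":[0,0,0]},{"gripper":50,"travel":[0,0,15],"rotation":[0,0,0]},{"gripper":50,"travel":[0,0,15],"rotation":[0,0,0]},{"gripper":50,"travel":[0,0,13],"rotation":[0,0,0]},{"gripper":50,"travel":[0,0,7],"rotation":[0,0,0]},{"gripper":50,"travel":[0,0,0],"rotation":[0,0,0]},{"gripper":50,"travel":[0,0,0],"rotation":[0,0,0]},{"gripper":40,"travel":[0,0,0],"rotation":[0,0,0]},{"gripper":34,"travel":[0,0,0],"rotation":[0,0,0]},{"gripper":28,"travel":[0,0,0],"rotation":[0,0,0]},{"gripper":22,"travel":[0,0,0],"rotation":[0,0,0]}])

```text
t: 27.13
tcp_pos: [0.4214, -0.2992, 0.1196]
tool_rot: [0.0, 1.0, -0.0, 0.001]
force: [0.5, 1.2, 6.5]
finger_gap: 0.34
```

>>> send_rows(motion=[{"gripper":20,"travel":[0,0,0],"rotation":[0,0,0]},{"gripper":20,"travel":[0,0,0],"rotation":[0,0,0]},{"gripper":20,"travel":[0,0,0],"rotation":[0,0,0]}])

```text
t: 27.38
tcp_pos: [0.4214, -0.2992, 0.1196]
tool_rot: [0.0, 1.0, -0.0, 0.001]
force: [-0.2, 1.5, 6.2]
finger_gap: 0.339
```

>>> send_rows(motion=[{"gripper":20,"travel":[0,0,-3],"rotation":[0,0,0]},{"gripper":20,"travel":[0,0,-6],"rotation":[0,0,0]},{"gripper":20,"travel":[0,0,-10],"rotation":[0,0,0]},{"gripper":20,"travel":[0,0,-12],"rotation":[0,0,0]},{"gripper":20,"travel":[0,0,-12],"rotation":[0,0,0]},{"gripper":20,"travel":[0,0,-10],"rotation":[0,0,0]},{"gripper":20,"travel":[0,0,-7],"rotation":[0,0,0]},{"gripper":20,"travel":[-1,5,0],"rotation":[0,0,0]},{"gripper":20,"travel":[-2,12,0],"rotation":[0,0,0]},{"gripper":20,"travel":[-4,20,0],"rotation":[0,0,0]},{"gripper":20,"travel":[-6,28,0],"rotation":[0,0,0]},{"gripper":20,"travel":[-7,33,0],"rotation":[0,0,0]}])

```text
t: 28.38
tcp_pos: [0.4406, -0.1999, 0.1779]
tool_rot: [0.001, 1.0, 0.0, -0.001]
force: [0.3, 0.3, -2.5]
finger_gap: 0.336
```

>>> send_rows(motion=[{"gripper":20,"travel":[-7,33,0],"rotation":[0,0,0]},{"gripper":20,"travel":[-7,33,0],"rotation":[0,0,0]},{"gripper":20,"travel":[-7,33,0],"rotation":[0,0,0]},{"gripper":20,"travel":[-7,33,0],"rotation":[0,0,0]},{"gripper":20,"travel":[-7,33,0],"rotation":[0,0,0]},{"gripper":20,"travel":[-6,30,0],"rotation":[0,0,0]},{"gripper":20,"travel":[-5,26,0],"rotation":[0,0,0]},{"gripper":20,"travel":[-3,18,0],"rotation":[0,0,0]},{"gripper":20,"travel":[-2,10,0],"rotation":[0,0,0]},{"gripper":20,"travel":[-1,5,0],"rotation":[0,0,0]},{"gripper":20,"travel":[0,0,0],"rotation":[0,0,0]},{"gripper":20,"travel":[0,0,0],"rotation":[0,0,0]}])

```text
t: 29.38
tcp_pos: [0.4926, 0.0525, 0.1783]
tool_rot: [0.0, 1.0, -0.0, -0.0]
force: [-0.1, -0.5, -2.4]
finger_gap: 0.337
```

>>> send_rows(motion=[{"gripper":20,"travel":[-1,3.5,5],"rotation":[0,0,0]},{"gripper":20,"travel":[0,0,10],"rotation":[0,0,0]},{"gripper":20,"travel":[0,0,12],"rotation":[0,0,0]},{"gripper":20,"travel":[0,0,12],"rotation":[0,0,0]},{"gripper":20,"travel":[0,0,8],"rotation":[0,0,0]},{"gripper":20,"travel":[0,0,5],"rotation":[0,0,0]},{"gripper":20,"travel":[0,0,3],"rotation":[0,0,0]},{"gripper":20,"travel":[0,0,1.5],"rotation":[0,0,0]},{"gripper":20,"travel":[0,0,0],"rotation":[0,0,0]},{"gripper":20,"travel":[0,0,0],"rotation":[0,0,0]}])

```text
t: 30.22
tcp_pos: [0.4944, 0.0563, 0.1224]
tool_rot: [0.0, 1.0, -0.0, 0.0]
force: [0.1, 0.4, -1.6]
finger_gap: 0.338
```

>>> send_rows(motion=[{"gripper":20,"travel":[0,0,1.3],"rotation":[0,0,0]},{"gripper":20,"travel":[0,0,0],"rotation":[0,0,0]},{"gripper":36,"travel":[0,0,0],"rotation":[0,0,0]},{"gripper":50,"travel":[0,0,0],"rotation":[0,0,0]},{"gripper":50,"travel":[0,0,0],"rotation":[0,0,0]},{"gripper":50,"travel":[0,0,-5],"rotation":[0,0,0]},{"gripper":50,"travel":[0,0,-10],"rotation":[0,0,0]},{"gripper":50,"travel":[0,0,-18],"rotation":[0,0,0]},{"gripper":50,"travel":[0,0,-22],"rotation":[0,0,0]},{"gripper":50,"travel":[0,0,-18],"rotation":[0,0,0]}])

```text
t: 31.05
tcp_pos: [0.4942, 0.0564, 0.1953]
tool_rot: [0.0, 1.0, -0.0, 0.0]
force: [0.4, -0.0, 0.4]
finger_gap: 0.585
```

>>> send_rows(motion=[{"gripper":50,"travel":[-1,-18,0],"rotation":[0,0,0]},{"gripper":50,"travel":[-1,-30,0],"rotation":[0,0,0]},{"gripper":50,"travel":[-1,-34,0],"rotation":[0,0,0]},{"gripper":50,"travel":[-1,-34,0],"rotation":[0,0,0]},{"gripper":50,"travel":[-1,-34,0],"rotation":[0,0,0]},{"gripper":50,"travel":[-2,-34,0],"rotation":[0,0,0]},{"gripper":50,"travel":[-2,-34,0],"rotation":[0,0,0]},{"gripper":50,"travel":[-2,-34,0],"rotation":[0,0,0]},{"gripper":50,"travel":[-1,-34,0],"rotation":[0,0,0]},{"gripper":50,"travel":[-1,-34,0],"rotation":[0,0,0]},{"gripper":50,"travel":[-1,-24,0],"rotation":[0,0,0]},{"gripper":50,"travel":[-1,-12,0],"rotation":[0,0,0]}])

```text
t: 32.05
tcp_pos: [0.5092, -0.3034, 0.1944]
tool_rot: [0.002, 1.0, -0.001, 0.001]
force: [-0.4, -1.0, 0.2]
finger_gap: 0.584
```

>>> send_rows(motion=[{"gripper":50,"travel":[0,0,0],"rotation":[0,0,0]},{"gripper":50,"travel":[0,0,0],"rotation":[0,0,0]}])

```text
t: 32.22
tcp_pos: [0.5086, -0.2989, 0.1937]
tool_rot: [0.001, 1.0, 0.001, -0.0]
force: [0.1, 0.2, -0.5]
finger_gap: 0.583
```

Down to .098, grip the stopper and lift.

>>> send_rows(motion=[{"gripper":50,"travel":[-0.5,-0.8,10],"rotation":[0,0,0]},{"gripper":50,"travel":[0,0,18],"rotation":[0,0,0]},{"gripper":50,"travel":[0,0,20],"rotation":[0,0,0]},{"gripper":50,"travel":[0,0,18],"rotation":[0,0,0]},{"gripper":50,"travel":[0,0,14],"rotation":[0,0,0]},{"gripper":50,"travel":[0,0,10],"rotation":[0,0,0]},{"gripper":50,"travel":[0,0,6],"rotation":[0,0,0]},{"gripper":50,"travel":[0,0,0],"rotation":[0,0,0]},{"gripper":40,"travel":[0,0,0],"rotation":[0,0,0]},{"gripper":34,"travel":[0,0,0],"rotation":[0,0,0]},{"gripper":28,"travel":[0,0,0],"rotation":[0,0,0]},{"gripper":22,"travel":[0,0,0],"rotation":[0,0,0]}])

```text
t: 33.22
tcp_pos: [0.51, -0.3005, 0.0989]
tool_rot: [0.0, 1.0, -0.0, 0.001]
force: [-0.3, 1.2, 2.3]
finger_gap: 0.324
```

>>> send_rows(motion=[{"gripper":20,"travel":[0,0,0],"rotation":[0,0,0]},{"gripper":20,"travel":[0,0,0],"rotation":[0,0,0]},{"gripper":20,"travel":[0,0,0],"rotation":[0,0,0]}])

```text
t: 33.47
tcp_pos: [0.51, -0.3006, 0.0988]
tool_rot: [0.0, 1.0, -0.0, 0.001]
force: [-0.0, 1.9, 6.5]
finger_gap: 0.326
```

>>> send_rows(motion=[{"gripper":20,"travel":[0,0,-3],"rotation":[0,0,0]},{"gripper":20,"travel":[0,0,-6],"rotation":[0,0,0]},{"gripper":20,"travel":[0,0,-10],"rotation":[0,0,0]},{"gripper":20,"travel":[0,0,-12],"rotation":[0,0,0]},{"gripper":20,"travel":[0,0,-12],"rotation":[0,0,0]},{"gripper":20,"travel":[0,0,-10],"rotation":[0,0,0]},{"gripper":20,"travel":[0,0,-7],"rotation":[0,0,0]},{"gripper":20,"travel":[0,5,0],"rotation":[0,0,0]},{"gripper":20,"travel":[0,12,0],"rotation":[0,0,0]},{"gripper":20,"travel":[0,18,0],"rotation":[0,0,0]},{"gripper":20,"travel":[0,23,0],"rotation":[0,0,0]},{"gripper":20,"travel":[0,26,0],"rotation":[0,0,0]}])

```text
t: 34.47
tcp_pos: [0.5085, -0.2141, 0.1569]
tool_rot: [0.001, 1.0, 0.001, -0.001]
force: [-0.5, 0.7, -0.9]
finger_gap: 0.326
```

>>> send_rows(motion=[{"gripper":20,"travel":[0,28,0],"rotation":[0,0,0]},{"gripper":20,"travel":[0,28,0],"rotation":[0,0,0]},{"gripper":20,"travel":[0,28,0],"rotation":[0,0,0]},{"gripper":20,"travel":[0,28,0],"rotation":[0,0,0]},{"gripper":20,"travel":[0,26,0],"rotation":[0,0,0]},{"gripper":20,"travel":[0,23,0],"rotation":[0,0,0]},{"gripper":20,"travel":[0,18,0],"rotation":[0,0,0]},{"gripper":20,"travel":[0,12,0],"rotation":[0,0,0]},{"gripper":20,"travel":[0,7,0],"rotation":[0,0,0]},{"gripper":20,"travel":[0,0,0],"rotation":[0,0,0]},{"gripper":20,"travel":[0,0,0],"rotation":[0,0,0]}])

```text
t: 35.38
tcp_pos: [0.5094, -0.0183, 0.1576]
tool_rot: [-0.0, 1.0, -0.0, -0.0]
force: [0.8, -0.4, -1.1]
finger_gap: 0.322
```

>>> send_rows(motion=[{"gripper":20,"travel":[-0.5,1,5],"rotation":[0,0,0]},{"gripper":20,"travel":[0,0,10],"rotation":[0,0,0]},{"gripper":20,"travel":[0,0,12],"rotation":[0,0,0]},{"gripper":20,"travel":[0,0,12],"rotation":[0,0,0]},{"gripper":20,"travel":[0,0,8],"rotation":[0,0,0]},{"gripper":20,"travel":[0,0,5],"rotation":[0,0,0]},{"gripper":20,"travel":[0,0,3],"rotation":[0,0,0]},{"gripper":20,"travel":[0,0,2],"rotation":[0,0,0]},{"gripper":20,"travel":[0,0,0],"rotation":[0,0,0]},{"gripper":20,"travel":[0,0,0],"rotation":[0,0,0]}])

```text
t: 36.22
tcp_pos: [0.5103, -0.0176, 0.101]
tool_rot: [0.0, 1.0, -0.0, 0.0]
force: [-0.0, -0.0, -2.4]
finger_gap: 0.327
```

Release, then go to white on the mat at (.6006,-.3000).

>>> send_rows(motion=[{"gripper":20,"travel":[0,0,1.2],"rotation":[0,0,0]},{"gripper":20,"travel":[0,0,0],"rotation":[0,0,0]},{"gripper":36,"travel":[0,0,0],"rotation":[0,0,0]},{"gripper":50,"travel":[0,0,0],"rotation":[0,0,0]},{"gripper":50,"travel":[0,0,0],"rotation":[0,0,0]},{"gripper":50,"travel":[0,0,-5],"rotation":[0,0,0]},{"gripper":50,"travel":[0,0,-10],"rotation":[0,0,0]},{"gripper":50,"travel":[0,0,-18],"rotation":[0,0,0]},{"gripper":50,"travel":[0,0,-22],"rotation":[0,0,0]},{"gripper":50,"travel":[0,0,-22],"rotation":[0,0,0]},{"gripper":50,"travel":[0,0,-8],"rotation":[0,0,0]}])

```text
t: 37.13
tcp_pos: [0.5119, -0.0178, 0.1882]
tool_rot: [0.0, 1.0, -0.001, 0.003]
force: [0.6, 0.6, 0.0]
finger_gap: 0.586
```

>>> send_rows(motion=[{"gripper":62,"travel":[-5,-15,0],"rotation":[0,0,0]},{"gripper":62,"travel":[-8,-24,0],"rotation":[0,0,0]},{"gripper":62,"travel":[-9,-28,0],"rotation":[0,0,0]},{"gripper":62,"travel":[-9,-28,0],"rotation":[0,0,0]},{"gripper":62,"travel":[-9,-28,0],"rotation":[0,0,0]},{"gripper":62,"travel":[-9,-28,0],"rotation":[0,0,0]},{"gripper":62,"travel":[-9,-28,0],"rotation":[0,0,0]},{"gripper":62,"travel":[-9,-28,0],"rotation":[0,0,0]},{"gripper":62,"travel":[-9,-28,0],"rotation":[0,0,0]},{"gripper":62,"travel":[-7,-24,0],"rotation":[0,0,0]},{"gripper":62,"travel":[-5,-15,0],"rotation":[0,0,0]},{"gripper":62,"travel":[-2.5,-8.5,0],"rotation":[0,0,0]}])

```text
t: 38.13
tcp_pos: [0.6008, -0.3025, 0.1845]
tool_rot: [0.001, 1.0, -0.0, 0.0]
force: [0.9, 0.6, -0.1]
finger_gap: 0.726
```

>>> send_rows(motion=[{"gripper":62,"travel":[0,0,0],"rotation":[0,0,0]},{"gripper":62,"travel":[0,0,0],"rotation":[0,0,0]}])

```text
t: 38.3
tcp_pos: [0.5999, -0.2993, 0.1843]
tool_rot: [0.0, 1.0, 0.001, -0.001]
force: [1.0, 0.0, -0.2]
finger_gap: 0.725
```

>>> send_rows(motion=[{"gripper":62,"travel":[-0.5,-0.5,10],"rotation":[0,0,0]},{"gripper":62,"travel":[0,0,18],"rotation":[0,0,0]},{"gripper":62,"travel":[0,0,20],"rotation":[0,0,0]},{"gripper":62,"travel":[0,0,18],"rotation":[0,0,0]},{"gripper":62,"travel":[0,0,14],"rotation":[0,0,0]},{"gripper":62,"travel":[0,0,10],"rotation":[0,0,0]},{"gripper":62,"travel":[0,0,6],"rotation":[0,0,0]},{"gripper":62,"travel":[0,0,0],"rotation":[0,0,0]},{"gripper":50,"travel":[0,0,0],"rotation":[0,0,0]},{"gripper":44,"travel":[0,0,0],"rotation":[0,0,0]},{"gripper":38,"travel":[0,0,0],"rotation":[0,0,0]},{"gripper":32,"travel":[0,0,0],"rotation":[0,0,0]}])

```text
t: 39.3
tcp_pos: [0.6017, -0.301, 0.0899]
tool_rot: [0.0, 1.0, -0.001, 0.001]
force: [0.1, -0.3, 2.7]
finger_gap: 0.453
```

>>> send_rows(motion=[{"gripper":30,"travel":[0,0,0],"rotation":[0,0,0]},{"gripper":30,"travel":[0,0,0],"rotation":[0,0,0]},{"gripper":30,"travel":[0,0,0],"rotation":[0,0,0]}])

```text
t: 39.55
tcp_pos: [0.6017, -0.301, 0.0899]
tool_rot: [0.0, 1.0, -0.001, 0.001]
force: [0.4, 0.2, 6.3]
finger_gap: 0.451
```

>>> send_rows(motion=[{"gripper":30,"travel":[0,0,-3],"rotation":[0,0,0]},{"gripper":30,"travel":[0,0,-6],"rotation":[0,0,0]},{"gripper":30,"travel":[0,0,-10],"rotation":[0,0,0]},{"gripper":30,"travel":[0,0,-15],"rotation":[0,0,0]},{"gripper":30,"travel":[0,0,-15],"rotation":[0,0,0]},{"gripper":30,"travel":[0,0,-12],"rotation":[0,0,0]},{"gripper":30,"travel":[0,0,-8],"rotation":[0,0,0]},{"gripper":30,"travel":[2,5,0],"rotation":[0,0,0]},{"gripper":30,"travel":[4,11,0],"rotation":[0,0,0]},{"gripper":30,"travel":[6,17,0],"rotation":[0,0,0]},{"gripper":30,"travel":[7,20,0],"rotation":[0,0,0]},{"gripper":30,"travel":[7,20,0],"rotation":[0,0,0]}])

```text
t: 40.55
tcp_pos: [0.5732, -0.2253, 0.1562]
tool_rot: [0.0, 1.0, 0.001, -0.001]
force: [-0.1, 1.4, -2.3]
finger_gap: 0.456
```

>>> send_rows(motion=[{"gripper":30,"travel":[7,20,0],"rotation":[0,0,0]},{"gripper":30,"travel":[7,20,0],"rotation":[0,0,0]},{"gripper":30,"travel":[7,20,0],"rotation":[0,0,0]},{"gripper":30,"travel":[7,20,0],"rotation":[0,0,0]},{"gripper":30,"travel":[7,20,0],"rotation":[0,0,0]},{"gripper":30,"travel":[6,17,0],"rotation":[0,0,0]},{"gripper":30,"travel":[4,12,0],"rotation":[0,0,0]},{"gripper":30,"travel":[3,7.5,0],"rotation":[0,0,0]},{"gripper":30,"travel":[0,0,0],"rotation":[0,0,0]},{"gripper":30,"travel":[0,0,0],"rotation":[0,0,0]}])

```text
t: 41.38
tcp_pos: [0.5274, -0.091, 0.1577]
tool_rot: [-0.0, 1.0, -0.0, 0.0]
force: [-0.5, 0.1, -1.7]
finger_gap: 0.456
```

>>> send_rows(motion=[{"gripper":30,"travel":[0.5,0.5,6],"rotation":[0,0,0]},{"gripper":30,"travel":[0,0,12],"rotation":[0,0,0]},{"gripper":30,"travel":[0,0,14],"rotation":[0,0,0]},{"gripper":30,"travel":[0,0,12],"rotation":[0,0,0]},{"gripper":30,"travel":[0,0,10],"rotation":[0,0,0]},{"gripper":30,"travel":[0,0,6],"rotation":[0,0,0]},{"gripper":30,"travel":[0,0,3],"rotation":[0,0,0]},{"gripper":30,"travel":[0,0,2],"rotation":[0,0,0]},{"gripper":30,"travel":[0,0,0],"rotation":[0,0,0]},{"gripper":30,"travel":[0,0,0],"rotation":[0,0,0]}])

```text
t: 42.22
tcp_pos: [0.5269, -0.0906, 0.0929]
tool_rot: [0.0, 1.0, -0.0, 0.0]
force: [0.6, 1.4, -2.6]
finger_gap: 0.458
```

Lower 2 mm, release, rise and back away toward the base side over the mat.

>>> send_rows(motion=[{"gripper":30,"travel":[0,0,1.5],"rotation":[0,0,0]},{"gripper":30,"travel":[0,0,0.5],"rotation":[0,0,0]},{"gripper":30,"travel":[0,0,0],"rotation":[0,0,0]},{"gripper":46,"travel":[0,0,0],"rotation":[0,0,0]},{"gripper":60,"travel":[0,0,0],"rotation":[0,0,0]},{"gripper":60,"travel":[0,0,0],"rotation":[0,0,0]},{"gripper":60,"travel":[0,0,-5],"rotation":[0,0,0]},{"gripper":60,"travel":[0,0,-10],"rotation":[0,0,0]},{"gripper":60,"travel":[0,0,-20],"rotation":[0,0,0]},{"gripper":60,"travel":[0,0,-25],"rotation":[0,0,0]},{"gripper":60,"travel":[0,0,-25],"rotation":[0,0,0]},{"gripper":60,"travel":[0,0,-20],"rotation":[0,0,0]}])

```text
t: 43.22
tcp_pos: [0.527, -0.0906, 0.1983]
tool_rot: [0.0, 1.0, -0.0, 0.001]
force: [0.4, 0.1, -0.3]
finger_gap: 0.705
```

>>> send_rows(motion=[{"gripper":60,"travel":[4,-15,0],"rotation":[0,0,0]},{"gripper":60,"travel":[6,-25,0],"rotation":[0,0,0]},{"gripper":60,"travel":[6,-25,0],"rotation":[0,0,0]},{"gripper":60,"travel":[6,-25,0],"rotation":[0,0,0]},{"gripper":60,"travel":[6,-25,0],"rotation":[0,0,0]},{"gripper":60,"travel":[6,-25,0],"rotation":[0,0,0]},{"gripper":60,"travel":[6,-25,0],"rotation":[0,0,0]},{"gripper":60,"travel":[6,-25,0],"rotation":[0,0,0]},{"gripper":60,"travel":[6,-25,0],"rotation":[0,0,0]},{"gripper":60,"travel":[4,-15,0],"rotation":[0,0,0]},{"gripper":60,"travel":[2,-8,0],"rotation":[0,0,0]},{"gripper":60,"travel":[0,0,0],"rotation":[0,0,0]}])

```text
t: 44.22
tcp_pos: [0.4682, -0.3299, 0.1961]
tool_rot: [0.001, 1.0, -0.0, 0.0]
force: [0.0, 1.1, 0.1]
finger_gap: 0.706
```

```bash
python3 - <<'E'
from h import *
im=manip.snapshot("top")[:,:,::-1];cv2.imwrite("pics/top4.png",im)
cv2.imwrite("pics/top4z.png",cv2.resize(im[195:320,235:405],None,fx=4.6,fy=4.6,interpolation=cv2.INTER_CUBIC))
s=manip.snapshot("scene")[:,:,::-1];cv2.imwrite("pics/s4.png",s[130:360,150:560])
E
```

```text
(no output)
```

View pics/top4z.png

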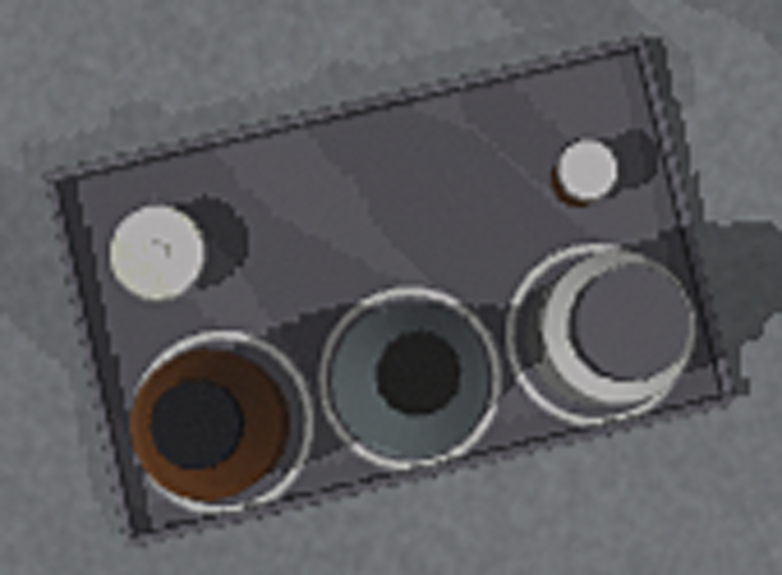

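View pics/s4.png

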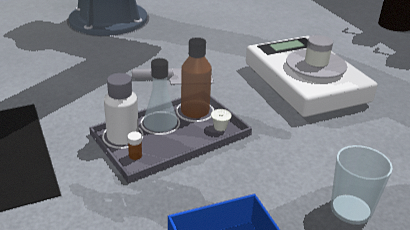

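The caps are within about 2 mm of where they started: amber at (197,425) against (193,427), the flask (419,372) and white (634,320) against (634,317). The jar stands upright on the pan, and the vial and crucible are identical to the first picture.

```bash
python3 -c "
from station import manip;print(manip.sense()['t']);print(manip.sign_off())"
```

```text
44.3167
the job is handed in; nothing more can be done
None
```

The job is done and handed in at 44.3 s, well under the 144 s limit.

**What I did:** I moved the white bottle, the flask and the amber bottle to the mat by their caps and stopper. I then set the jar on the balance pan, and only after that put amber, flask and white back on their own rings.

**Last checks:**
- **Rings:** the final top view shows each bottle cap and the flask stopper within about 2 mm of where it started.
- **Jar:** it stands upright on the pan. A top view after I placed it put the lid within about 1 mm of where a centred jar would show.
- **Vial and crucible:** both look the same as in the first picture, and nothing was knocked over.
- **Forces:** the highest wrist force I read was about 13 N, while setting the jar down.

**Disagreements:** the wrist camera read about 2–3 mm nearer the robot than the top view. The side view put the pan centre up to about 5 mm from the top view, so I aimed close to the refined top-view centre.

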